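# Open the touch-latch spice cupboard for service

## Task

Open the handle-less spice cupboard for service by touching and pushing only: nothing is to be picked up, and everything else on the worktop stays where it is. First slide the green sauce tub along the worktop, upright, until it stands clear of the door's swing; then press the shut door in at its round push plate, gently, until the touch catch lets go, and draw back so that the spring pops the door ajar by itself. Finally push from behind its free edge with the fingers to swing it wide open, about square to the cupboard's front, and leave it standing so.

Things in the scene. Friction and masses are not known exactly. Their poses are not given: they have to be found in the camera images.
- spice_cupboard: Steel worktop cupboard, fixed; 400 mm wide (y), 210 deep, 250 high; a thin rail on its top, 30 mm high, starts 97 mm behind the door. Origin on the worktop under the middle of its front, in the plane of the shut door's outer face; x points into the cupboard, y left as the robot sees it; the steel starts 16 mm behind that plane. Left half: wooden door; right half: open bay of squeeze bottles.
- cupboard_door (a joint): Door angle: 0 shut, grows as the free edge swings out towards the robot, negative when pressed in; stops at -0.045 and 1.75. Wooden, 196 mm wide from hinge to free edge, 16 mm thick, from 30 to 235 mm above the worktop, hinged on its left edge, standing 16 mm proud of the steel. Once sprung ajar, only light friction acts and it stays where it is left.
- door_hinge (a point): Point on the door's upright hinge line, in the plane of the shut door's outer face, 212 mm above the worktop. With the door ajar a white spring plunger, 9 mm thick, sticks out 26 mm past that plane, 110 mm to the right of this line and only 46 mm above the worktop; the catch sits there too, low behind the free edge.
- push_plate (a point): Centre of the round steel push plate, 38 mm across, on the door's outer face, 160 mm from the hinge line, 212 mm above the worktop. x points from here into the door, y along it to the hinge. Pressing it in 5 to 7 mm with 4 to 7 N trips the catch (hard stop at 8 mm); pressed less, the door stays latched and can be pressed again.
- door_edge (a point): Middle of the thickness of the door's free (right) edge, 212 mm above the worktop, 23 mm under the door's top; moves with the door, axes as for the push plate. When the catch has tripped and the finger draws back, a damped spring takes about 1 s to push the door to about 0.4 rad: about 70 mm of gap behind this edge.
- tub_center (a point): Round plastic tub with green sauce and a white lid, 84 mm across the lid, 72 mm high, 0.28 to 0.56 kg, loose; point on its axis half-way up. It starts in front of the door, within the door's swing. It stands clear when its axis is more than 240 mm from the hinge line in plan (door 196 mm + tub 42 mm).
- bottle_center (a point): Pale squeeze bottle with a pointed nozzle, 48 mm across, 206 mm high, loose; its centre half-way up. Leave alone.
- tall_tub_center (a point): Tall orange tub with lid, 84 mm across, 122 mm high, loose; its centre half-way up. Leave alone.
Things that resemble listed ones, but are neither listed nor needed, are in the scene too. Leave any blue or brown look-alike of the part that bears tub_center alone.

How it is judged:
By the outcome, as a careful person would: the job done as asked, in the order asked, and still so for the second after the job is handed in, with the robot touching nothing.
It also fails if it takes over 64 s, if anything falls off the work surface, if the arm or the gripper's body presses on something with over 40 N, if the wrist force passes 120 N, or if a joint passes its speed limit or range.

## Robot

A 6-joint arm with a two-finger parallel gripper is mounted at the origin on a cart in front of the work surface, level with it; the furniture and walls round the work are solid. World frame = base frame: x ahead of the robot, y to its left, z up, the work surface at z = 0. Lengths are in m, angles in rad, forces in N, time in s.
With the tool pointing down it reaches from about 0.35 to 0.975 m from the base axis. Payload 7.1 kg.
Tool frame: the origin (TCP) lies at the centre of the arm's flange, where the gripper is bolted on; the fingertips stand 182 mm ahead of it and the grasp point (between the pads) lies bot.grip_depth ahead of it (bot.grip_depth is the distance from the TCP to the grasp point, in m); z points along the fingers, y is the direction in which the jaws open and shut (so a half turn about z gives the same grasp; the last joint's range is limited). The gripper opens to 88 mm and grips with 3 to 60 N. Pads are 20 mm wide; open, the fingers measure 115 mm over their backs; the gripper's body (75 mm by 178 mm) begins 61 mm behind the grasp point.
Start: joints at [1.181, 0.423, 1.63, -0, 1.089, -0.019], TCP at [0.226, 0.583, 0.405] pointing down, gripper open.
Joint ranges: [-3, 3], [-0.9, 2.11], [0.09, 2.58], [-1.31, 4.45], [0.11, 2.69], [-2.54, 2.54]. Speed limits (rad/s): [2.39, 2.39, 3.01, 3.14, 3.14, 3.14].

## Interface

Orientations are given as a rotation vector (axis times angle).
In Python, from bench import bot, cams gives the robot as it stands.
- The arm moves only by the shell command python3 -m creep 'ROWS'. ROWS is JSON, a list of rows, each an object of numbers: "x", "y", "z": the shift along the tool's x, y, z in m; "rx", "ry", "rz": the turn, a rotation vector about the tool's x, y, z in rad; "claw": the opening, from 0 (shut) to 1 (fully open). A call has 1 to 5 rows; each row is the pose to reach, as a shift and turn from the pose measured when the call began, along the tool's axes at that moment; what a row does not reach only later rows make up. A row lasts 1/12 s, in which the tool goes at most 41.7 mm and 7.16 degrees, less where a joint would pass 70% of its speed; a pose out of reach is approached as far as the arm can. A call with a gripper value outside its range is refused whole. The fingers move at their own pace and stop on an object; the grip force is fixed at half the most. Time passes only in rows, so rows that repeat a pose let the fingers close. It gives the time, the measured TCP pose, the force and the opening at its end, in the units of the state.
- bot.get_state(): the state, without advancing time (a new reading comes with each control period).
- cams.snapshot(name): name is "side" or "top"; returns a dict with "color" (420x560x3 uint8, red, green, blue), "mtx" (3x3 intrinsics, pixels), "cam_to_world" (4x4, takes a point from camera to world coordinates). Camera axes: x right, y up, looking along -z (the intrinsics and any distortion apply to the point x, -y, -z); pixel columns grow to the right and rows downward; lengths in m; the calibration is good to about 2 mm. A picture is of the moment at which its call begins. There is no depth.
- bot.close_job(): hands the job in, once; it reports no verdict.
The state is a dict: "time": time; "joint_positions": joint angles; "qvel": joint speeds; "joint_efforts": joint torques, N m; "position": TCP position; "orientation": TCP orientation; "wrist_force": force on the tool from outside, world axes, zero at the start; "ft_torque": the same for the moment, N m; "gripper_width": finger opening in m.
Only numpy, scipy, OpenCV 4.12 (cv2) and the standard library are available. Lean on these libraries where they do the work, as an engineer would, in place of code of your own. Each camera call takes 0.05 s, during which the arm holds its last target.

## Working session

There is one attempt and no reset: what is moved stays moved. The work goes in short steps, Python scripts to look and compute and a shell command to move; the robot and the scene stay as the last step left them, time stands still between calls to the robot, and variables do not carry over. Pictures are saved under pics/ and viewed, and the job is handed in when it is done.

```bash
ls; mkdir -p pics
python3 - <<'E'
from bench import bot,cams
import cv2,numpy as np
s=bot.get_state();print({k:np.round(v,3).tolist() for k,v in s.items()},bot.grip_depth)
for n in("side","top"):
    d=cams.snapshot(n);cv2.imwrite(f"pics/{n}0.png",d["color"][:,:,::-1]);print(n,d["mtx"],np.round(d["cam_to_world"],4),[k for k in d])
E
```

```text
pics
{'time': 0.0, 'joint_positions': [1.181, 0.424, 1.631, 0.0, 1.089, -0.019], 'qvel': [-0.0, 0.0, -0.0, 0.001, 0.002, -0.002], 'joint_efforts': [-0.004, -54.463, -27.368, 0.064, 0.023, -0.0], 'position': [0.226, 0.582, 0.404], 'orientation': [-0.579, -3.087, 0.002], 'wrist_force': [0.146, 0.531, 0.308], 'ft_torque': [-0.015, -0.034, 0.023], 'gripper_width': 0.088} 0.1633
side [[510.93022981   0.         274.14537692]
 [  0.         510.93022981 211.40636229]
 [  0.           0.           1.        ]] [[ 0.9564  0.208  -0.2052  0.2462]
 [-0.2919  0.6522 -0.6996 -0.719 ]
 [-0.0116  0.729   0.6845  0.9884]
 [ 0.      0.      0.      1.    ]] ['color', 'mtx', 'cam_to_world']
top [[469.88635644   0.         276.53975762]
 [  0.         469.88635644 216.26298046]
 [  0.           0.           1.        ]] [[-0.0197  0.9894 -0.1436  0.3548]
 [-0.9998 -0.021  -0.0076  0.1727]
 [-0.0105  0.1434  0.9896  1.1169]
 [ 0.      0.      0.      1.    ]] ['color', 'mtx', 'cam_to_world']
```

View pics/side0.png

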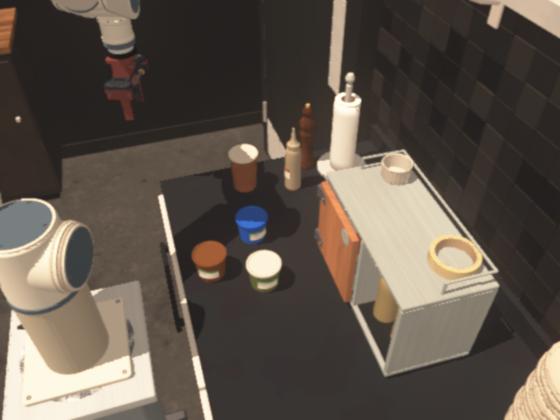

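View pics/top0.png

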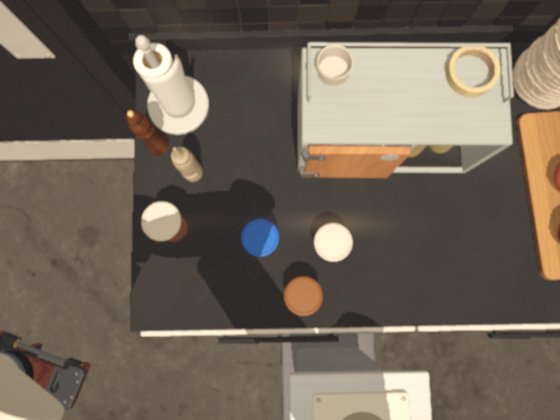

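The side view shows the white-lidded green tub at about (264,270), blue at (252,225), brown at (210,262), and the orange door at (337,240). In the top view the tub is at (333,242) and the door spans (303–410,145–180). I'll zoom in to measure.

```bash
cat > h.py <<'E'
from bench import bot,cams
import cv2,numpy as np
def ray(d,u,v):
    K=d["mtx"];T=d["cam_to_world"]
    c=np.array([(u-K[0,2])/K[0,0],-(v-K[1,2])/K[1,1],-1.0]);return T[:3,3],T[:3,:3]@c
def onz(d,u,v,z):
    o,r=ray(d,u,v);return o+r*(z-o[2])/r[2]
def proj(d,p):
    T=d["cam_to_world"];K=d["mtx"];c=T[:3,:3].T@(np.asarray(p)-T[:3,3])
    return np.array([K[0,0]*c[0]/-c[2]+K[0,2],K[1,1]*-c[1]/-c[2]+K[1,2]])
def crop(d,x0,y0,x1,y1,s,name):
    im=d["color"][y0:y1,x0:x1,::-1]
    cv2.imwrite("pics/"+name,cv2.resize(im,None,fx=s,fy=s,interpolation=cv2.INTER_CUBIC))
def mask_blob(d,m):
    n,l,st,c=cv2.connectedComponentsWithStats(m.astype(np.uint8));return [(st[i].tolist(),c[i].round(1).tolist()) for i in range(1,n) if st[i,4]>80]
E
python3 - <<'E'
from h import *
t=cams.snapshot("top");s=cams.snapshot("side")
crop(t,280,30,520,200,3.3,"t1.png");crop(s,300,160,500,380,2.7,"s1.png")
for n,d in(("t",t),("s",s)):
    c=d["color"];hsv=cv2.cvtColor(c,cv2.COLOR_RGB2HSV)
    w=(hsv[...,2]>170)&(hsv[...,1]<70)
    print(n,[b for b in mask_blob(d,w)])
    o=(hsv[...,0]<14)&(hsv[...,1]>130)&(hsv[...,2]>110)
    print(n,'or',mask_blob(d,o))
E
```

```text
t [([0, 3, 54, 55, 1427], [19.4, 37.4]), ([133, 35, 76, 100, 4176], [170.1, 90.2]), ([302, 42, 211, 108, 18491], [397.5, 97.6]), ([454, 55, 35, 32, 839], [470.8, 70.1]), ([524, 70, 36, 39, 601], [544.5, 95.4]), ([0, 139, 134, 21, 2417], [67.0, 149.4]), ([394, 167, 69, 6, 368], [429.8, 169.3]), ([142, 202, 38, 38, 1162], [160.7, 220.2]), ([314, 223, 39, 39, 1194], [332.9, 242.0]), ([417, 324, 143, 8, 811], [487.8, 327.2]), ([140, 326, 276, 11, 1208], [266.0, 331.2]), ([289, 372, 143, 48, 6169], [361.2, 395.8]), ([0, 411, 28, 9, 143], [9.8, 416.4])]
t or [([127, 115, 19, 19, 170], [135.6, 125.0]), ([305, 149, 103, 29, 1670], [353.6, 165.8]), ([552, 159, 8, 32, 181], [556.3, 175.5]), ([284, 276, 39, 39, 1197], [302.8, 295.5])]
s [([317, 0, 182, 314, 14439], [389.6, 205.2]), ([478, 0, 82, 37, 1449], [530.2, 12.0]), ([99, 18, 20, 6, 97], [109.3, 20.3]), ([102, 26, 26, 18, 264], [112.8, 34.8]), ([268, 121, 17, 38, 371], [274.3, 143.6]), ([241, 144, 17, 16, 166], [249.1, 150.6]), ([158, 194, 17, 62, 353], [166.3, 224.5]), ([0, 198, 75, 112, 3653], [30.9, 267.8]), ([61, 224, 18, 60, 170], [65.8, 250.6]), ([437, 247, 36, 22, 543], [454.4, 257.6]), ([246, 250, 36, 27, 754], [263.1, 263.1]), ([2, 300, 153, 120, 9575], [73.3, 377.0]), ([351, 302, 35, 73, 367], [369.2, 336.8]), ([546, 343, 14, 50, 449], [554.3, 365.8]), ([192, 355, 21, 65, 491], [201.6, 387.7])]
s or [([0, 8, 15, 44, 510], [5.8, 27.1]), ([319, 181, 41, 121, 2644], [337.2, 242.2]), ([192, 241, 35, 27, 725], [208.6, 253.8])]
```

Run:
```python
from h import *
t=cams.snapshot("top")
# tub lid
print(onz(t,333,242,.072),onz(t,260,238,.072),onz(t,303,296,.072),'tall',onz(t,162,221,.122))
```

```text
[0.44580327 0.056195   0.072     ] [0.45811535 0.21863444 0.072     ] [0.32857202 0.12623754 0.072     ] tall [0.49407215 0.42585547 0.122     ]
```

View pics/t1.png

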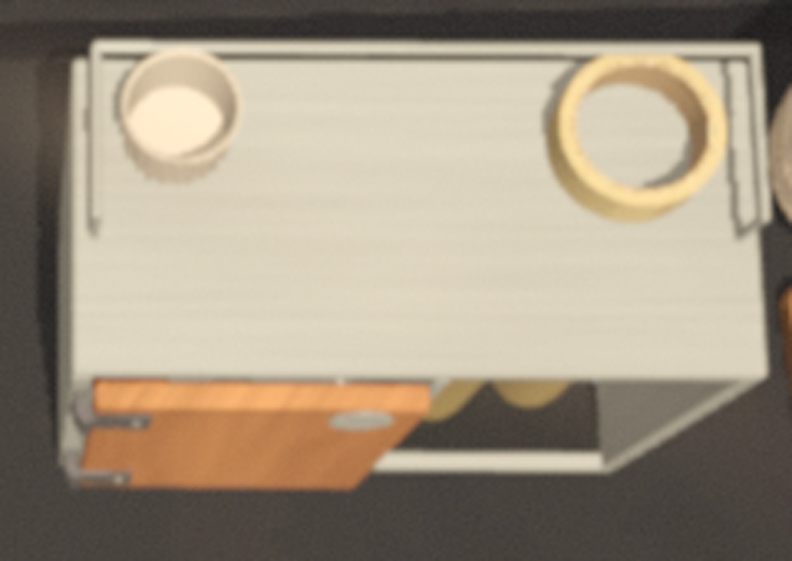

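View pics/s1.png

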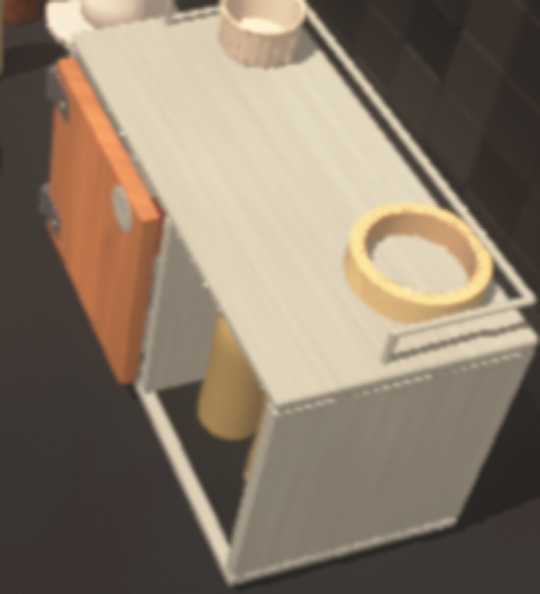

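Run:
```python
from h import *
t=cams.snapshot("top");s=cams.snapshot("side")
T=lambda x,y,z:onz(t,280+x/3.3,30+y/3.3,z).round(4)
S=lambda x,y,z:onz(s,300+x/2.7,160+y/2.7,z).round(4)
print("top door front L,R",T(92,409,.235),T(428,413,.235), "back",T(95,380,.235),T(430,384,.235))
print("steel front corners",T(68,378,.25),T(768,378,.25),"back",T(70,58,.25))
print("plate",T(362,421,.212))
print("side: door front top L,R",S(58,65,.235),S(138,220,.235),"back R",S(162,214,.235),"backL",S(75,60,.235))
print("steel front R",S(273,405,.25),"L",S(78,42,.25),"plate",S(121,208,.212))
print("tub side",onz(s,263.5,264,.072))
st=bot.get_state();p=st["position"];print(p)
```

```text
top door front L,R [0.6031 0.1166 0.235 ] [ 0.5962 -0.0794  0.235 ] back [0.6206 0.1143 0.235 ] [ 0.6137 -0.0816  0.235 ]
steel front corners [0.6176 0.1308 0.25  ] [ 0.6084 -0.2711  0.25  ] back [0.8144 0.1243 0.25  ]
plate [ 0.5985 -0.0463  0.212 ]
side: door front top L,R [0.6016 0.1053 0.235 ] [ 0.5945 -0.0812  0.235 ] back R [ 0.6141 -0.081   0.235 ] backL [0.6176 0.1071 0.235 ]
steel front R [ 0.6054 -0.2721  0.25  ] L [0.6212 0.1119 0.25  ] plate [ 0.5976 -0.0459  0.212 ]
tub side [0.44401193 0.05168274 0.072     ]
[0.22642213 0.58248013 0.4044874 ]
```

```bash
cat >> h.py <<'E'
from scipy.spatial.transform import Rotation as Ro
def plan(x,y,z,yaw,tip=.182):
    """tip target world, tool y axis at world angle yaw; tool z down"""
    s=bot.get_state();R=Ro.from_rotvec(s["orientation"]);p=np.array(s["position"])
    ty=np.array([np.cos(yaw),np.sin(yaw),0]);tz=np.array([0,0,-1.]);tx=np.cross(ty,tz)
    Rt=Ro.from_matrix(np.c_[tx,ty,tz])
    print("tip now",(p+R.apply([0,0,tip])).round(4),"F",np.round(s["wrist_force"],2),"t",round(s["time"],2),"w",round(s["gripper_width"],4))
    print("shift",R.inv().apply(np.array([x,y,z+tip])-p).round(4),"turn",(R.inv()*Rt).as_rotvec().round(4))
E
python3 -c "
from h import *
plan(.445,.13,.2,0);plan(.335,.355,.2,.6)"
```

```text
tip now [0.2264 0.5824 0.2225] F [-0.34 -0.12  0.3 ] t 0.35 w 0.088
shift [-0.3677 -0.3425  0.0226] turn [-3.0e-04  2.0e-04  1.2e+00]
tip now [0.2264 0.5824 0.2225] F [-0.34 -0.12  0.3 ] t 0.35 w 0.088
shift [-0.1836 -0.1727  0.0226] turn [-4.e-04  1.e-04  6.e-01]
```

```bash
python3 -m creep '[{"x":-0.037,"y":-0.034,"rz":0.12,"claw":0.55},{"x":-0.073,"y":-0.069,"rz":0.24,"claw":0.55},{"x":-0.11,"y":-0.103,"rz":0.36,"claw":0.55},{"x":-0.147,"y":-0.137,"rz":0.48,"claw":0.55},{"x":-0.184,"y":-0.172,"rz":0.6,"claw":0.55}]'; python3 -c "
from h import *
plan(.445,.13,.2,0)"
```

```text
tip now [0.2264 0.5824 0.2225] F [-0.34 -0.12  0.3 ] t 0.35 w 0.088
shift [-0.3677 -0.3425  0.0226] turn [-3.0e-04  2.0e-04  1.2e+00]validation failed for argument at $[0]...
```

```bash
python3 -m creep '[{"x":-0.037,"y":-0.034,"z":0,"rx":0,"ry":0,"rz":0.12,"claw":0.55},{"x":-0.073,"y":-0.069,"z":0,"rx":0,"ry":0,"rz":0.24,"claw":0.55},{"x":-0.11,"y":-0.103,"z":0,"rx":0,"ry":0,"rz":0.36,"claw":0.55},{"x":-0.147,"y":-0.137,"z":0,"rx":0,"ry":0,"rz":0.48,"claw":0.55},{"x":-0.184,"y":-0.172,"z":0,"rx":0,"ry":0,"rz":0.6,"claw":0.55}]'; python3 -c "
from h import *
plan(.445,.13,.2,0)"
```

```text
time: 0.77
position: [0.317, 0.3931, 0.4046]
orientation: [1.473, 2.775, -0.0]
wrist_force: [0.9, 0.2, -0.3]
gripper_width: 0.0582
tip now [0.3171 0.3931 0.2226] F [ 0.93  0.22 -0.29] t 0.77 w 0.0582
shift [-0.2896 -0.0414  0.0227] turn [1.000e-04 2.000e-04 5.948e-01]
```

```bash
python3 -m creep '[{"x":-0.041,"y":-0.006,"z":0,"rx":0,"ry":0,"rz":0.12,"claw":0.5},{"x":-0.08,"y":-0.012,"z":0,"rx":0,"ry":0,"rz":0.24,"claw":0.5},{"x":-0.12,"y":-0.017,"z":0,"rx":0,"ry":0,"rz":0.36,"claw":0.5},{"x":-0.16,"y":-0.023,"z":0,"rx":0,"ry":0,"rz":0.48,"claw":0.5},{"x":-0.2,"y":-0.029,"z":0,"rx":0,"ry":0,"rz":0.6,"claw":0.5}]'; python3 -c "
from h import *
plan(.445,.134,.2,0)"
```

```text
time: 1.18
position: [0.4055, 0.2094, 0.4049]
orientation: [2.233, 2.209, 0.001]
wrist_force: [-0.2, -0.1, 0.7]
gripper_width: 0.0442
tip now [0.4056 0.2094 0.2229] F [-0.16 -0.14  0.66] t 1.18 w 0.0442
shift [-0.0749  0.0403  0.023 ] turn [ 0.0008 -0.0002 -0.0109]
```

```bash
python3 -m creep '[{"x":-0.037,"y":0.02,"z":0.01,"rx":0,"ry":0,"rz":-0.011,"claw":0.5},{"x":-0.075,"y":0.04,"z":0.02,"rx":0,"ry":0,"rz":-0.011,"claw":0.5},{"x":-0.075,"y":0.04,"z":0.02,"rx":0,"ry":0,"rz":-0.011,"claw":0.5},{"x":-0.075,"y":0.04,"z":0.05,"rx":0,"ry":0,"rz":-0.011,"claw":0.5},{"x":-0.075,"y":0.04,"z":0.08,"rx":0,"ry":0,"rz":-0.011,"claw":0.5}]'; python3 -c "
from h import *
plan(.445,.134,.025,0)
for n in('side','top'):
    d=cams.snapshot(n);cv2.imwrite(f'pics/{n}2.png',d['color'][:,:,::-1])
"
```

```text
time: 1.6
position: [0.4459, 0.1332, 0.3256]
orientation: [2.222, 2.217, 0.008]
wrist_force: [0.1, -0.1, -0.6]
gripper_width: 0.0439
tip now [0.4469 0.1335 0.1436] F [ 0.08 -0.09 -0.64] t 1.6 w 0.0439
shift [ 0.0006 -0.0015  0.1186] turn [ 0.0054 -0.0016 -0.0026]
```

View pics/side2.png

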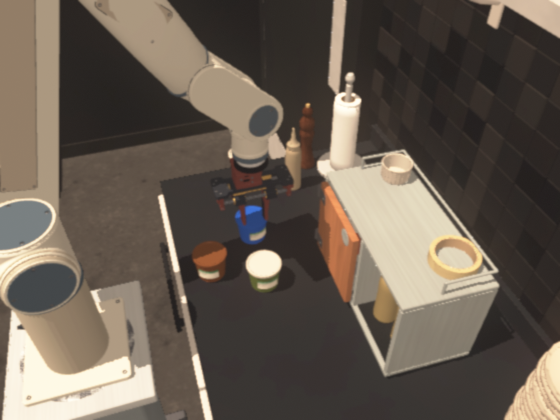

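View pics/top2.png

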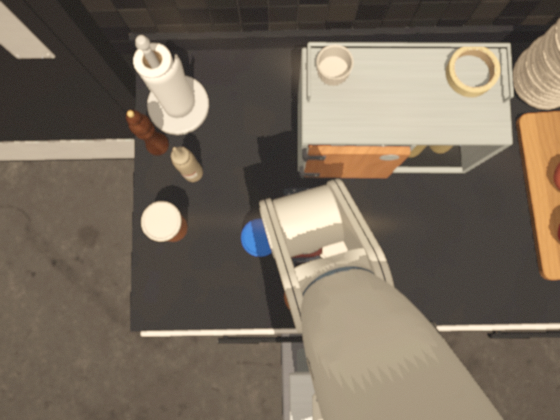

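The fingers hang above the gap between the blue tub and the green tub, which is at (264,268) in the side view. The jaws run along x, as planned, so I can descend.

```bash
python3 -m creep '[{"x":0.001,"y":-0.001,"z":0.03,"rx":0.005,"ry":0,"rz":0,"claw":0.5},{"x":0.001,"y":-0.001,"z":0.06,"rx":0.005,"ry":0,"rz":0,"claw":0.5},{"x":0.001,"y":-0.001,"z":0.09,"rx":0.005,"ry":0,"rz":0,"claw":0.5},{"x":0.001,"y":-0.001,"z":0.118,"rx":0.005,"ry":0,"rz":0,"claw":0.5},{"x":0.001,"y":-0.001,"z":0.118,"rx":0.005,"ry":0,"rz":0,"claw":0.5}]'; python3 -c "
from h import *
plan(.445,.09,.025,0)
d=cams.snapshot('side');crop(d,150,150,350,320,4,'s3.png')
"
```

```text
time: 2.12
position: [0.4404, 0.1344, 0.2012]
orientation: [-2.214, -2.215, 0.023]
wrist_force: [-0.6, -0.2, -1.3]
gripper_width: 0.044
tip now [0.4373 0.1338 0.0192] F [-0.6  -0.18 -1.29] t 2.12 w 0.044
shift [-0.0444  0.0045 -0.0057] turn [-0.0174  0.0034  0.0002]
```

View pics/s3.png

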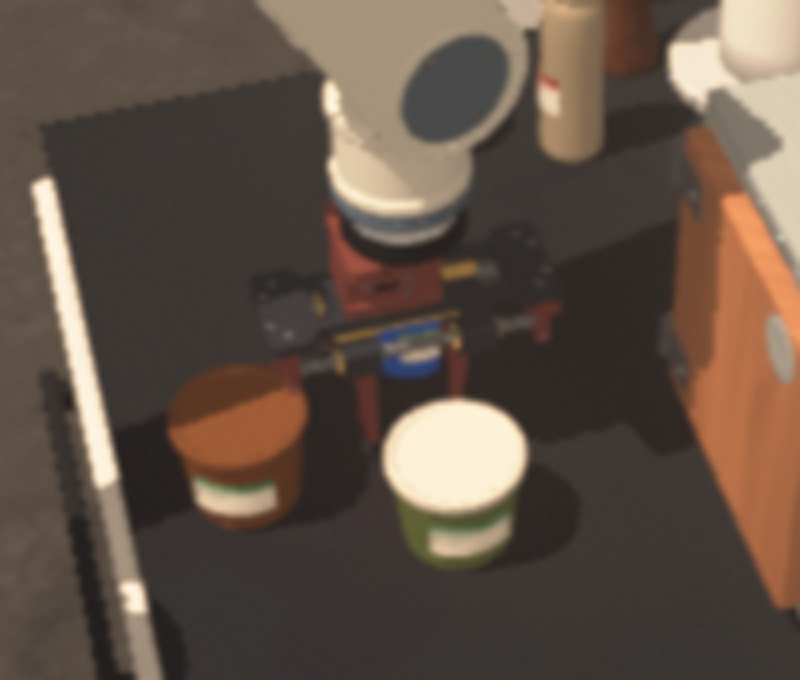

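```bash
python3 -m creep '[{"x":0.018,"y":0.004,"z":-0.006,"rx":-0.017,"ry":-0.1,"rz":0,"claw":0.5},{"x":0.036,"y":0.004,"z":-0.01,"rx":-0.017,"ry":-0.2,"rz":0,"claw":0.5},{"x":0.036,"y":0.004,"z":-0.01,"rx":-0.017,"ry":-0.2,"rz":0,"claw":0.5}]'; python3 -c "
from h import *
plan(.445,.09,.025,0)
"
```

```text
time: 2.42
position: [0.4472, 0.1734, 0.2163]
orientation: [2.107, 2.111, -0.208]
wrist_force: [-0.4, 1.4, 0.7]
gripper_width: 0.0439
tip now [0.4489 0.1362 0.0381] F [-0.36  1.37  0.68] t 2.42 w 0.0439
shift [-0.0798 -0.0026  0.0261] turn [0.0092 0.2058 0.0021]
```

```bash
python3 -m creep '[{"x":-0.007,"y":-0.003,"z":0.015,"rx":0,"ry":0,"rz":0,"claw":0.5},{"x":-0.017,"y":-0.003,"z":0.018,"rx":0,"ry":0,"rz":0,"claw":0.5},{"x":-0.027,"y":-0.003,"z":0.02,"rx":0,"ry":0,"rz":0,"claw":0.5},{"x":-0.036,"y":-0.003,"z":0.022,"rx":0,"ry":0,"rz":0,"claw":0.5},{"x":-0.046,"y":-0.003,"z":0.024,"rx":0,"ry":0,"rz":0,"claw":0.5}]'; python3 -c "
from h import *
plan(.445,.09,.025,0)
d=cams.snapshot('side');crop(d,150,150,350,320,4,'s4.png')
"
```

```text
time: 2.83
position: [0.4447, 0.1222, 0.203]
orientation: [2.108, 2.11, -0.206]
wrist_force: [-1.0, 3.1, 0.8]
gripper_width: 0.0439
tip now [0.4465 0.0852 0.0248] F [-0.97  3.13  0.82] t 2.83 w 0.0439
shift [-0.0323  0.0003  0.0026] turn [0.0101 0.2045 0.0009]
```

View pics/s4.png

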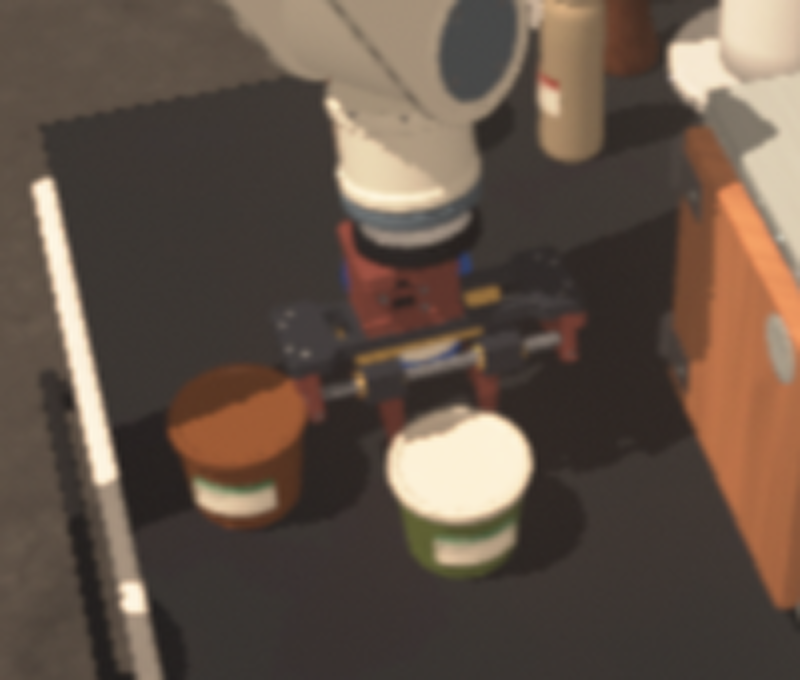

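```bash
python3 -m creep '[{"x":-0.011,"y":0,"z":0.002,"rx":0,"ry":0,"rz":0,"claw":0.5},{"x":-0.024,"y":0,"z":0.005,"rx":0,"ry":0,"rz":0,"claw":0.5},{"x":-0.037,"y":0,"z":0.0075,"rx":0,"ry":0,"rz":0,"claw":0.5},{"x":-0.05,"y":0,"z":0.01,"rx":0,"ry":0,"rz":0,"claw":0.5},{"x":-0.063,"y":0,"z":0.013,"rx":0,"ry":0,"rz":0,"claw":0.5}]'; python3 -c "
from h import *
plan(.445,-.08,.025,0)
d=cams.snapshot('side');crop(d,150,150,350,320,4,'s5.png')
"
```

```text
time: 3.3
position: [0.4447, 0.0555, 0.2033]
orientation: [2.11, 2.109, -0.207]
wrist_force: [-0.2, 2.8, 0.4]
gripper_width: 0.0439
tip now [0.4464 0.0185 0.0251] F [-0.21  2.8   0.38] t 3.3 w 0.0439
shift [-0.1334  0.0003  0.0239] turn [ 0.0095  0.2049 -0.0005]
```

View pics/s5.png

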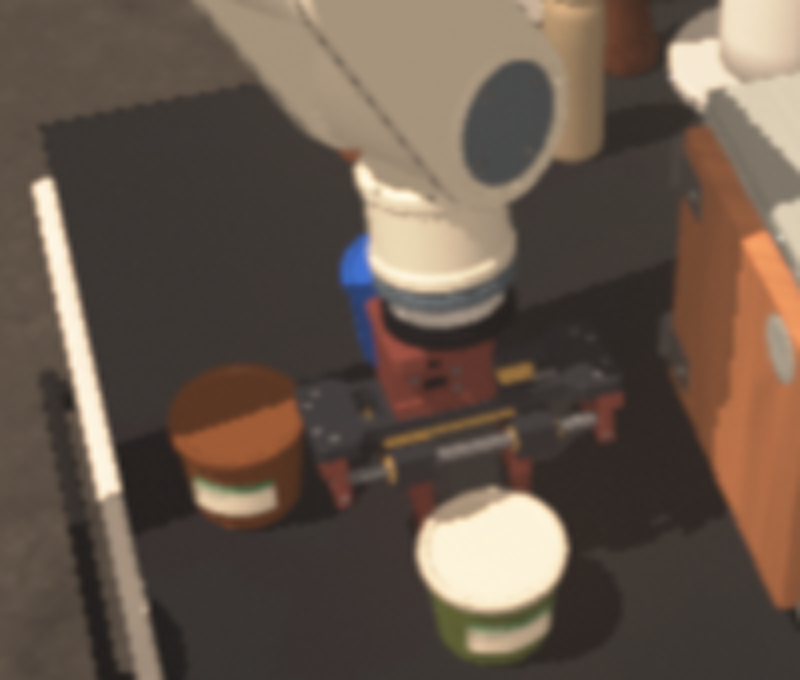

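```bash
python3 -m creep '[{"x":-0.013,"y":0,"z":0.0025,"rx":0,"ry":0,"rz":0,"claw":0.5},{"x":-0.026,"y":0,"z":0.005,"rx":0,"ry":0,"rz":0,"claw":0.5},{"x":-0.039,"y":0,"z":0.0075,"rx":0,"ry":0,"rz":0,"claw":0.5},{"x":-0.052,"y":0,"z":0.01,"rx":0,"ry":0,"rz":0,"claw":0.5},{"x":-0.065,"y":0,"z":0.013,"rx":0,"ry":0,"rz":0,"claw":0.5}]'
python3 -m creep '[{"x":-0.013,"y":0,"z":0.0025,"rx":0,"ry":0,"rz":0,"claw":0.5},{"x":-0.025,"y":0,"z":0.005,"rx":0,"ry":0,"rz":0,"claw":0.5},{"x":-0.035,"y":0,"z":0.007,"rx":0,"ry":0,"rz":0,"claw":0.5},{"x":-0.042,"y":0,"z":0.009,"rx":0,"ry":0,"rz":0,"claw":0.5},{"x":-0.046,"y":0,"z":0.01,"rx":0,"ry":0,"rz":0,"claw":0.5}]'
python3 -c "
from h import *
plan(.445,-.08,.025,0)
d=cams.snapshot('side');cv2.imwrite('pics/s6.png',d['color'][:,:,::-1])
"
```

```text
time: 3.77
position: [0.4442, -0.013, 0.2039]
orientation: [2.112, 2.108, -0.209]
wrist_force: [-0.4, 1.4, 0.1]
gripper_width: 0.0438
time: 4.18
position: [0.4442, -0.0609, 0.2035]
orientation: [2.113, 2.106, -0.208]
wrist_force: [-0.3, 2.6, 0.3]
gripper_width: 0.0438
tip now [ 0.4456 -0.098   0.0254] F [-0.31  2.63  0.32] t 4.18 w 0.0438
shift [-0.0194  0.0009  0.0005] turn [ 0.0083  0.2052 -0.0031]
```

View pics/s6.png

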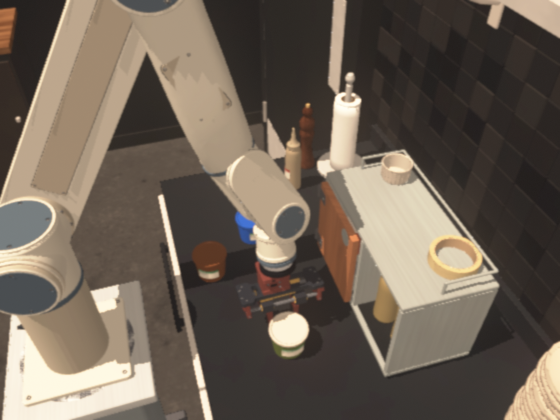

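```bash
python3 -m creep '[{"x":0.015,"y":0,"z":-0.003,"rx":0,"ry":0,"rz":0,"claw":0.5},{"x":0.045,"y":0,"z":-0.009,"rx":0,"ry":0,"rz":0,"claw":0.5},{"x":0.05,"y":0,"z":-0.03,"rx":0,"ry":0,"rz":0,"claw":0.4},{"x":0.042,"y":0,"z":-0.06,"rx":0,"ry":0,"rz":0,"claw":0.2},{"x":0.034,"y":0,"z":-0.1,"rx":0,"ry":0,"rz":0,"claw":0.0}]'
python3 -c "
from h import *
plan(.5,-.048,.205,1.6)
print(bot.get_state()['joint_positions'])
d=cams.snapshot('side');cv2.imwrite('pics/s7.png',d['color'][:,:,::-1])
c=d['color'];hsv=cv2.cvtColor(c,cv2.COLOR_RGB2HSV)
w=(hsv[...,2]>170)&(hsv[...,1]<70)
for st,ce in mask_blob(d,w): 
  if 500<st[4]<1200: print(st,ce,onz(d,st[0]+st[2]/2,st[1]+st[3]/2,.072))
"
```

```text
time: 4.65
position: [0.4426, -0.0064, 0.2937]
orientation: [2.113, 2.112, -0.214]
wrist_force: [0.5, 0.5, -0.7]
gripper_width: 0.0271
tip now [ 0.443  -0.0434  0.1155] F [ 0.52  0.55 -0.69] t 4.65 w 0.0271
shift [-0.0597  0.0577 -0.0827] turn [-0.1619  0.1613 -1.5942]
[ 0.01740353  0.34943825  2.10018245 -0.31466438  0.7177642   0.25822744]
[437, 247, 36, 22, 542] [454.4, 257.6] [ 0.88311737 -0.06753625  0.072     ]
[269, 312, 39, 34, 1050] [288.1, 328.2] [ 0.44422555 -0.13720098  0.072     ]
```

View pics/s7.png

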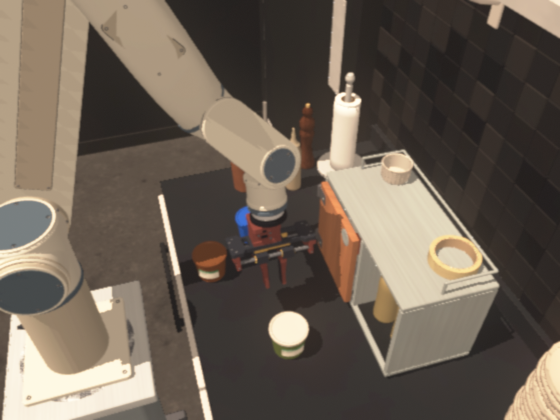

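```bash
python3 -c "
from h import *
plan(.45,-.048,.225,0.55)"
```

```text
tip now [ 0.4476 -0.0436  0.1231] F [1.89 0.07 4.15] t 4.7 w 0.0233
shift [-0.0621  0.0065 -0.095 ] turn [-0.0421  0.2039 -0.5496]
```

```bash
python3 -m creep '[{"x":-0.012,"y":0.001,"z":-0.025,"rx":-0.008,"ry":0.04,"rz":-0.11,"claw":0},{"x":-0.025,"y":0.003,"z":-0.05,"rx":-0.017,"ry":0.08,"rz":-0.22,"claw":0},{"x":-0.037,"y":0.004,"z":-0.075,"rx":-0.025,"ry":0.12,"rz":-0.33,"claw":0},{"x":-0.05,"y":0.005,"z":-0.095,"rx":-0.034,"ry":0.16,"rz":-0.44,"claw":0},{"x":-0.062,"y":0.006,"z":-0.095,"rx":-0.042,"ry":0.204,"rz":-0.55,"claw":0}]'; python3 -c "
from h import *
plan(.47,-.048,.225,1.1)"
```

```text
time: 5.12
position: [0.4504, -0.0476, 0.4111]
orientation: [1.546, 2.722, -0.001]
wrist_force: [-0.0, -0.7, 0.2]
gripper_width: 0.0006
tip now [ 0.4522 -0.0488  0.2291] F [-0.01 -0.66  0.24] t 5.12 w 0.0006
shift [-0.0103  0.0166  0.0043] turn [ 0.0021  0.0113 -0.5626]
```

```bash
python3 -m creep '[{"x":-0.003,"y":0.004,"z":0.001,"rx":0.002,"ry":0.01,"rz":-0.11,"claw":0},{"x":-0.005,"y":0.008,"z":0.003,"rx":0.002,"ry":0.01,"rz":-0.22,"claw":0},{"x":-0.008,"y":0.012,"z":0.004,"rx":0.002,"ry":0.01,"rz":-0.34,"claw":0},{"x":-0.01,"y":0.016,"z":0.004,"rx":0.002,"ry":0.01,"rz":-0.45,"claw":0},{"x":-0.01,"y":0.016,"z":0.004,"rx":0.002,"ry":0.01,"rz":-0.56,"claw":0}]'; python3 -c "
from h import *
plan(.54,-.047,.205,1.543)"
```

```text
time: 5.53
position: [0.4699, -0.0479, 0.4072]
orientation: [0.728, 3.054, -0.001]
wrist_force: [1.3, -0.7, 1.0]
gripper_width: 0.0002
tip now [ 0.4701 -0.0481  0.2252] F [ 1.27 -0.68  1.03] t 5.53 w 0.0002
shift [-0.0621  0.0325  0.0203] turn [-0.0008  0.0016 -0.44  ]
```

```bash
python3 -m creep '[{"x":-0.012,"y":0.006,"z":0.004,"rx":0,"ry":0,"rz":-0.11,"claw":0},{"x":-0.025,"y":0.013,"z":0.008,"rx":0,"ry":0,"rz":-0.22,"claw":0},{"x":-0.037,"y":0.02,"z":0.012,"rx":0,"ry":0,"rz":-0.33,"claw":0},{"x":-0.05,"y":0.026,"z":0.017,"rx":0,"ry":0,"rz":-0.44,"claw":0},{"x":-0.062,"y":0.032,"z":0.02,"rx":0,"ry":0,"rz":-0.44,"claw":0}]'; python3 -c "
from h import *
plan(.575,-.047,.205,1.543)
d=cams.snapshot('side');crop(d,200,140,400,310,4,'s8.png')
d=cams.snapshot('top');crop(d,260,100,460,250,4,'t8.png')"
```

```text
time: 5.95
position: [0.5402, -0.0471, 0.3866]
orientation: [0.034, 3.141, -0.002]
wrist_force: [-0.4, 0.2, -0.3]
gripper_width: 0.0003
tip now [ 0.5403 -0.0473  0.2046] F [-0.42  0.19 -0.33] t 5.95 w 0.0003
shift [-0.0348  0.0008 -0.0003] turn [-0.0013  0.0008  0.0061]
```

View pics/s8.png

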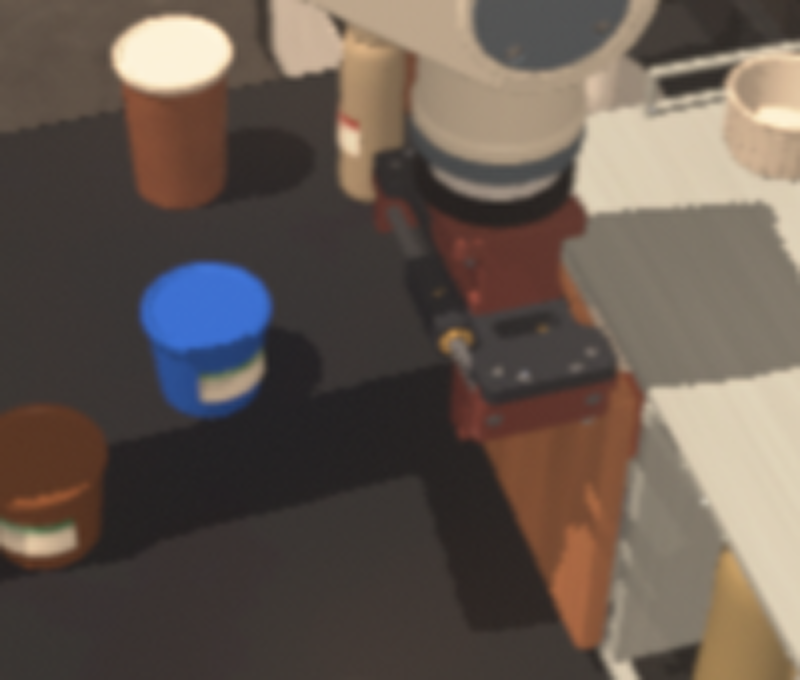

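View pics/t8.png

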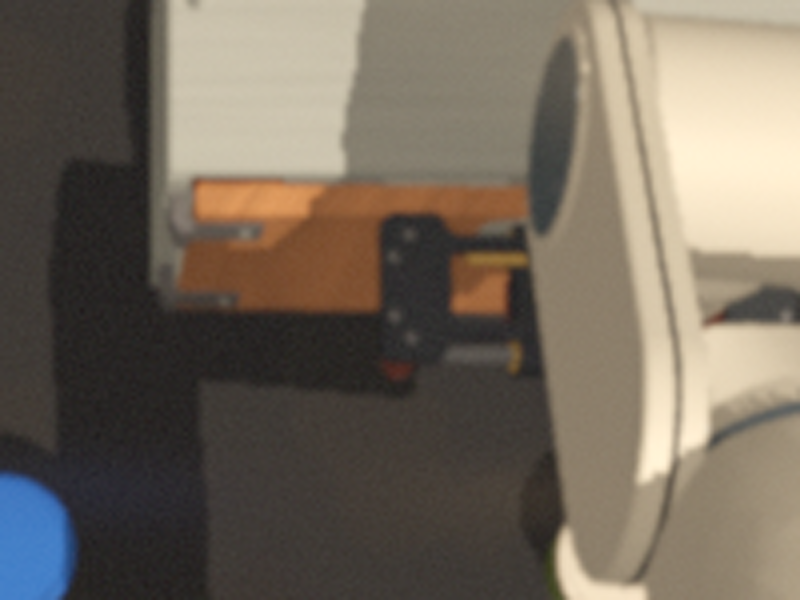

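```bash
python3 -m creep '[{"x":-0.012,"y":0,"z":0,"rx":0,"ry":0,"rz":0.006,"claw":0},{"x":-0.024,"y":0,"z":0,"rx":0,"ry":0,"rz":0.006,"claw":0},{"x":-0.034,"y":0,"z":0,"rx":0,"ry":0,"rz":0.006,"claw":0},{"x":-0.037,"y":0,"z":0,"rx":0,"ry":0,"rz":0.006,"claw":0},{"x":-0.04,"y":0,"z":0,"rx":0,"ry":0,"rz":0.006,"claw":0}]'; python3 -c "
from h import *
plan(.59,-.047,.205,1.543)"
```

```text
time: 6.47
position: [0.5807, -0.0481, 0.3866]
orientation: [0.053, 3.14, -0.002]
wrist_force: [-0.7, -0.2, 0.3]
gripper_width: 0.0005
tip now [ 0.5808 -0.0484  0.2046] F [-0.74 -0.19  0.26] t 6.47 w 0.0005
shift [-0.0093  0.0014 -0.0004] turn [-0.0013  0.0009 -0.0061]
```

```bash
python3 -m creep '[{"x":-0.0015,"y":0,"z":0,"rx":0,"ry":0,"rz":0,"claw":0},{"x":-0.003,"y":0,"z":0,"rx":0,"ry":0,"rz":0,"claw":0},{"x":-0.0045,"y":0,"z":0,"rx":0,"ry":0,"rz":0,"claw":0},{"x":-0.006,"y":0,"z":0,"rx":0,"ry":0,"rz":0,"claw":0}]'; python3 -c "
from h import *
plan(.59,-.047,.205,1.543)"
```

```text
time: 6.8
position: [0.5865, -0.0484, 0.3867]
orientation: [0.053, 3.14, -0.002]
wrist_force: [-0.4, 0.2, 0.3]
gripper_width: 0.0004
tip now [ 0.5866 -0.0486  0.2047] F [-0.37  0.18  0.32] t 6.8 w 0.0004
shift [-0.0035  0.0015 -0.0003] turn [-0.0013  0.0007 -0.0062]
```

```bash
for i in 1; do python3 -m creep '[{"x":-0.001,"y":0,"z":0,"rx":0,"ry":0,"rz":0,"claw":0},{"x":-0.002,"y":0,"z":0,"rx":0,"ry":0,"rz":0,"claw":0},{"x":-0.003,"y":0,"z":0,"rx":0,"ry":0,"rz":0,"claw":0}]'; done
python3 -m creep '[{"x":-0.001,"y":0,"z":0,"rx":0,"ry":0,"rz":0,"claw":0},{"x":-0.002,"y":0,"z":0,"rx":0,"ry":0,"rz":0,"claw":0}]'
```

```text
time: 7.05
position: [0.5891, -0.0484, 0.3867]
orientation: [-0.053, -3.14, 0.002]
wrist_force: [-4.0, -0.1, 3.1]
gripper_width: 0.0004
time: 7.22
position: [0.5906, -0.0485, 0.3867]
orientation: [-0.053, -3.138, 0.002]
wrist_force: [-6.0, 0.4, 4.5]
gripper_width: 0.0006
```

```bash
python3 -m creep '[{"x":-0.001,"y":0,"z":0,"rx":0,"ry":0,"rz":0,"claw":0},{"x":-0.0015,"y":0,"z":0,"rx":0,"ry":0,"rz":0,"claw":0}]'; python3 -c "
from h import *
d=cams.snapshot('side');crop(d,300,170,400,310,4,'s9.png')"
```

```text
time: 7.38
position: [0.5917, -0.0485, 0.3867]
orientation: [-0.053, -3.137, 0.002]
wrist_force: [-5.2, 0.3, 4.0]
gripper_width: 0.0004
```

View pics/s9.png

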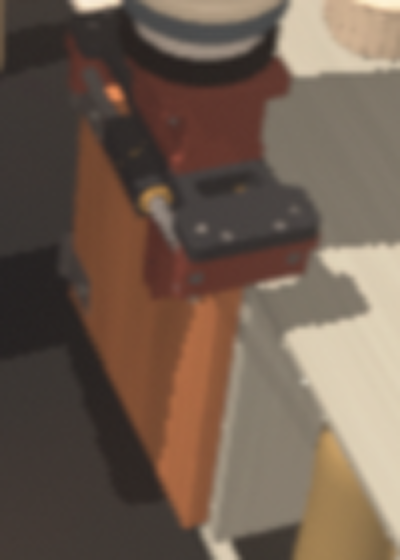

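```bash
python3 -m creep '[{"x":-0.001,"y":0,"z":0,"rx":0,"ry":0,"rz":0,"claw":0},{"x":-0.001,"y":0,"z":0,"rx":0,"ry":0,"rz":0,"claw":0}]';python3 -m creep '[{"x":-0.001,"y":0,"z":0,"rx":0,"ry":0,"rz":0,"claw":0},{"x":-0.001,"y":0,"z":0,"rx":0,"ry":0,"rz":0,"claw":0}]'
```

```text
time: 7.6
position: [0.5924, -0.0485, 0.3867]
orientation: [-0.053, -3.135, 0.002]
wrist_force: [-4.2, 0.4, 4.4]
gripper_width: 0.0006
time: 7.77
position: [0.5932, -0.0486, 0.3867]
orientation: [-0.053, -3.134, 0.002]
wrist_force: [-4.9, -0.1, 4.5]
gripper_width: 0.0005
```

```bash
python3 -m creep '[{"x":-0.001,"y":0,"z":0,"rx":0,"ry":0,"rz":0,"claw":0},{"x":-0.0015,"y":0,"z":0,"rx":0,"ry":0,"rz":0,"claw":0}]';python3 -c "
from h import *
plan(.596,-.048,.205,1.543)
print(bot.get_state()['ft_torque'])"
```

```text
time: 7.93
position: [0.5944, -0.0486, 0.3866]
orientation: [-0.053, -3.133, 0.001]
wrist_force: [-4.8, 0.7, 3.7]
gripper_width: 0.0001
tip now [ 0.5929 -0.0487  0.2046] F [-4.82  0.72  3.65] t 7.93 w 0.0001
shift [-0.0016  0.0006 -0.0004] turn [-0.001  -0.0081 -0.006 ]
[0.09214773 0.78243766 0.04396947]
```

```bash
python3 -m creep '[{"x":-0.001,"y":0,"z":0,"rx":0,"ry":0,"rz":0,"claw":0},{"x":-0.0015,"y":0,"z":0,"rx":0,"ry":0,"rz":0,"claw":0}]';python3 -m creep '[{"x":-0.001,"y":0,"z":0,"rx":0,"ry":0,"rz":0,"claw":0}]';python3 -c "
from h import *
plan(.596,-.048,.205,1.543)"
```

```text
time: 8.1
position: [0.5956, -0.0486, 0.3867]
orientation: [-0.053, -3.132, 0.001]
wrist_force: [-5.4, 0.8, 3.8]
gripper_width: 0.0005
time: 8.18
position: [0.5963, -0.0486, 0.3867]
orientation: [-0.053, -3.131, 0.001]
wrist_force: [-5.1, -0.2, 3.9]
gripper_width: 0.0005
tip now [ 0.5944 -0.0487  0.2047] F [-5.08 -0.17  3.93] t 8.18 w 0.0005
shift [ 0.0003  0.0006 -0.0003] turn [-0.0009 -0.0102 -0.0059]
```

```bash
python3 -m creep '[{"x":0.015,"y":0,"z":0,"rx":0,"ry":0,"rz":0,"claw":0},{"x":0.04,"y":0,"z":0,"rx":0,"ry":0,"rz":0,"claw":0},{"x":0.07,"y":0,"z":0,"rx":0,"ry":-0.01,"rz":0,"claw":0},{"x":0.1,"y":0,"z":-0.01,"rx":0,"ry":-0.01,"rz":0,"claw":0},{"x":0.13,"y":0,"z":-0.02,"rx":0,"ry":-0.01,"rz":0,"claw":0}]';python3 -m creep '[{"x":0,"y":-0.01,"z":-0.02,"rx":0,"ry":0,"rz":0,"claw":0},{"x":0,"y":-0.03,"z":-0.04,"rx":0,"ry":0,"rz":0,"claw":0},{"x":0,"y":-0.05,"z":-0.06,"rx":0,"ry":0,"rz":0,"claw":0},{"x":0,"y":-0.08,"z":-0.06,"rx":0,"ry":0,"rz":0,"claw":0},{"x":0,"y":-0.1,"z":-0.06,"rx":0,"ry":0,"rz":0,"claw":0}]';python3 -c "
from h import *
plan(.57,-.14,.205,1.543)
d=cams.snapshot('side');crop(d,200,140,400,310,4,'s10.png')
d=cams.snapshot('top');crop(d,260,100,460,250,4,'t10.png')"
```

```text
time: 8.6
position: [0.4655, -0.0441, 0.4076]
orientation: [-0.053, -3.141, 0.001]
wrist_force: [0.3, -0.3, 0.2]
gripper_width: 0.0007
time: 9.02
position: [0.4627, -0.1457, 0.4696]
orientation: [0.052, 3.136, -0.005]
wrist_force: [0.1, 0.6, 0.0]
gripper_width: -0.0
tip now [ 0.4637 -0.1462  0.2876] F [0.11 0.6  0.03] t 9.02 w -0.0
shift [-0.1066  0.0095  0.0831] turn [-0.0028  0.0052 -0.0055]
```

View pics/s10.png

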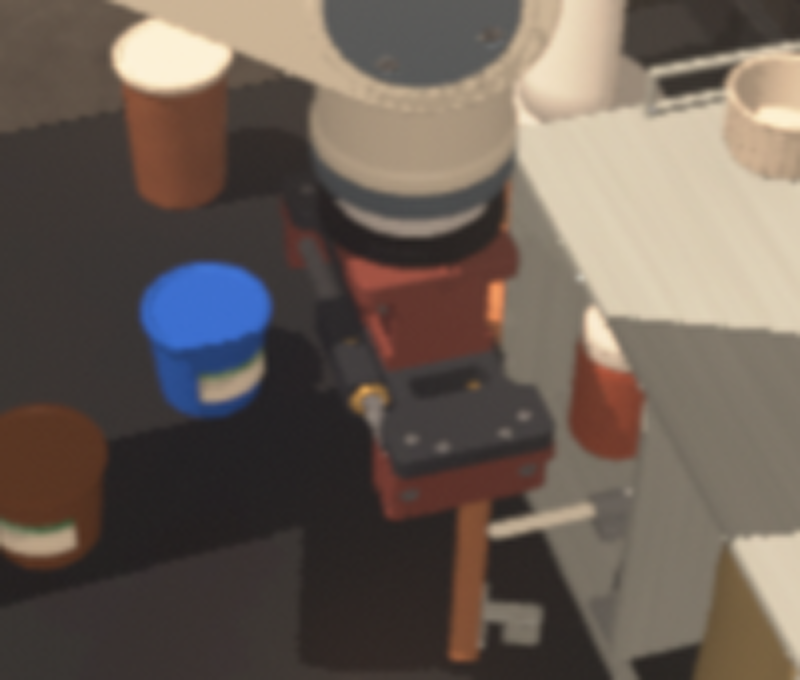

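View pics/t10.png

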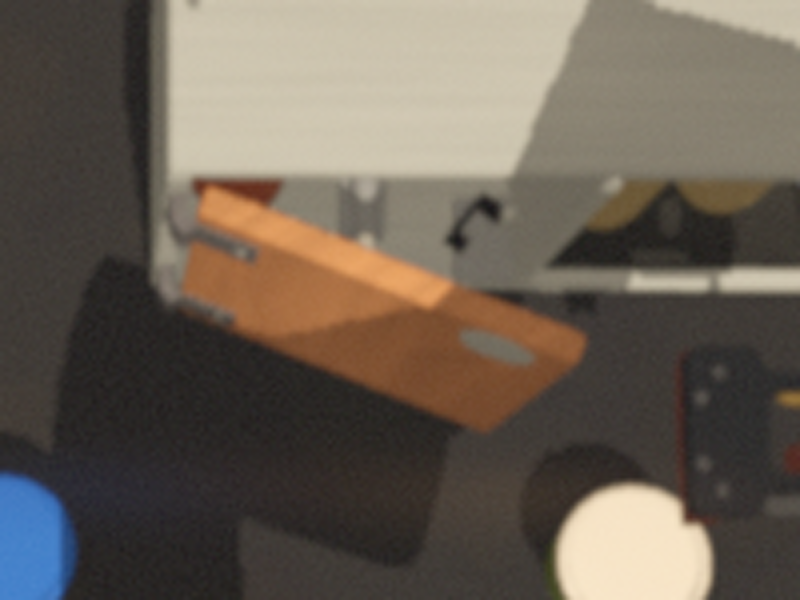

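The door has sprung ajar to about 0.4 rad (free edge at crop pixel (585,345) in the top view), and the tub is clear. Next I'll bring the fingers in from the right, behind the edge.

```bash
python3 -m creep '[{"x":-0.03,"y":0.005,"z":0,"rx":0,"ry":0,"rz":0,"claw":0},{"x":-0.07,"y":0.01,"z":0,"rx":0,"ry":0,"rz":0,"claw":0},{"x":-0.108,"y":0.012,"z":0.015,"rx":0,"ry":0.005,"rz":-0.005,"claw":0},{"x":-0.108,"y":0.012,"z":0.05,"rx":0,"ry":0.005,"rz":-0.005,"claw":0},{"x":-0.108,"y":0.012,"z":0.083,"rx":0,"ry":0.005,"rz":-0.005,"claw":0}]';python3 -c "
from h import *
plan(.573,-.045,.205,1.543)
d=cams.snapshot('side');crop(d,250,140,450,310,4,'s11.png')
d=cams.snapshot('top');crop(d,260,100,460,250,4,'t11.png')"
```

```text
time: 9.53
position: [0.5735, -0.1373, 0.3849]
orientation: [0.048, 3.139, -0.004]
wrist_force: [-0.4, -0.5, -0.3]
gripper_width: 0.0001
tip now [ 0.5738 -0.1378  0.2029] F [-0.43 -0.5  -0.27] t 9.53 w 0.0001
shift [ 0.0033  0.0922 -0.0023] turn [-0.0026  0.0018 -0.0026]
```

View pics/s11.png

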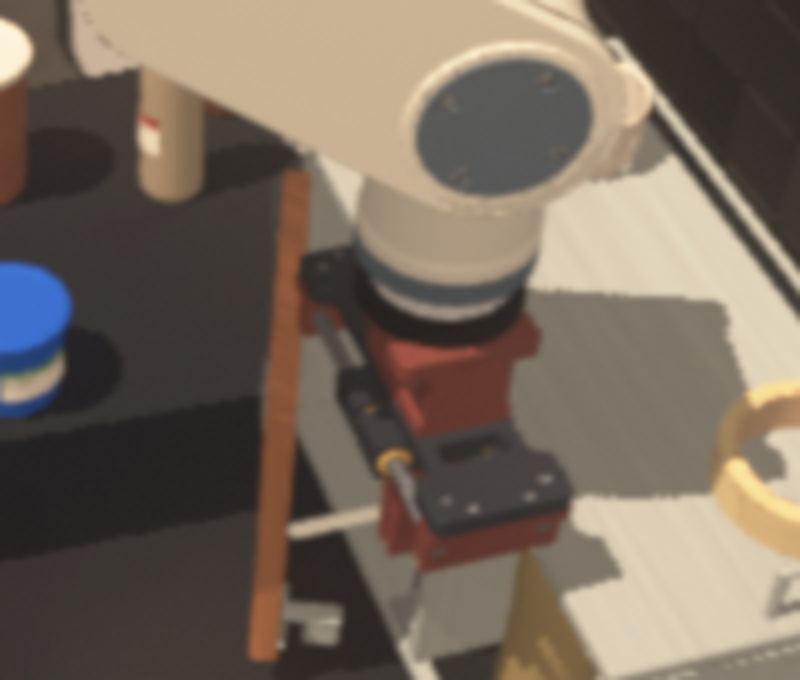

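View pics/t11.png

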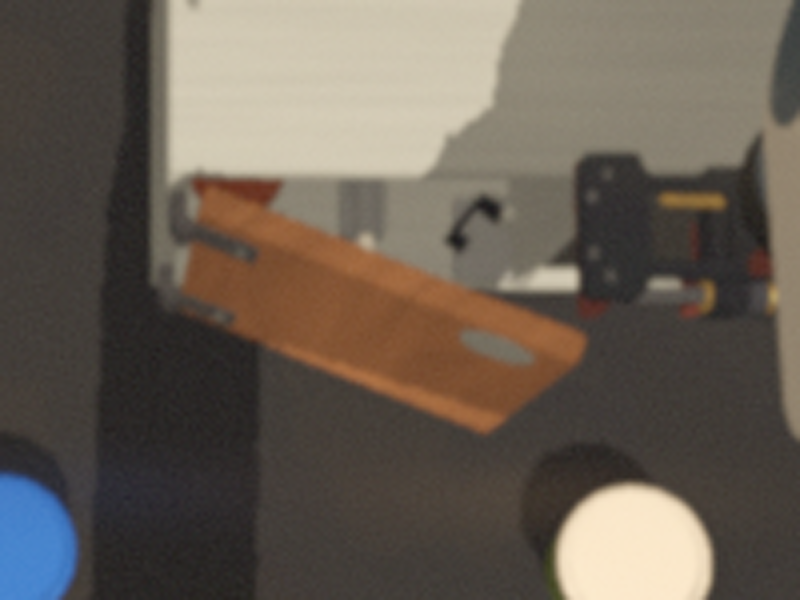

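```bash
python3 -m creep '[{"x":0.001,"y":0.02,"z":-0.002,"rx":0,"ry":0,"rz":0,"claw":0},{"x":0.001,"y":0.04,"z":-0.002,"rx":0,"ry":0,"rz":0,"claw":0},{"x":0.001,"y":0.06,"z":-0.002,"rx":0,"ry":0,"rz":0,"claw":0},{"x":0.001,"y":0.08,"z":-0.002,"rx":0,"ry":0,"rz":0,"claw":0},{"x":0.002,"y":0.092,"z":-0.002,"rx":0,"ry":0,"rz":0,"claw":0}]';python3 -c "
from h import *
plan(.52,-.045,.205,1.543)
d=cams.snapshot('top');crop(d,260,100,460,250,4,'t12.png')"
```

```text
time: 10.05
position: [0.571, -0.043, 0.3841]
orientation: [-0.047, -3.132, -0.001]
wrist_force: [0.5, 0.3, 0.3]
gripper_width: 0.0004
tip now [ 0.5693 -0.0428  0.2021] F [0.46 0.3  0.26] t 10.05 w 0.0004
shift [ 0.051  -0.0036 -0.0024] turn [ 0.0007 -0.0094 -0.0023]
```

View pics/t12.png

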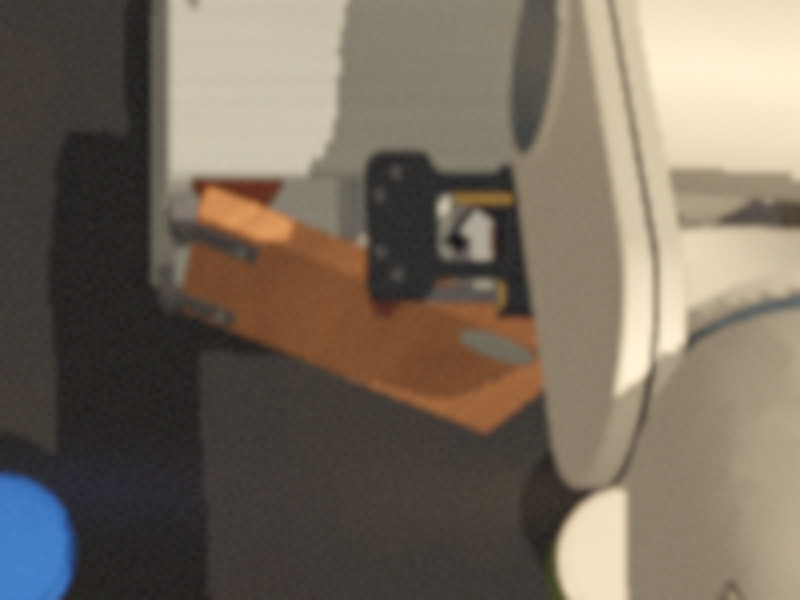

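```bash
python3 -m creep '[{"x":0.008,"y":0.002,"z":-0.002,"rx":0,"ry":-0.009,"rz":0,"claw":0},{"x":0.02,"y":0.005,"z":-0.002,"rx":0,"ry":-0.009,"rz":0,"claw":0},{"x":0.033,"y":0.009,"z":-0.002,"rx":0,"ry":-0.009,"rz":0,"claw":0},{"x":0.047,"y":0.016,"z":-0.002,"rx":0,"ry":-0.009,"rz":0,"claw":0},{"x":0.06,"y":0.025,"z":-0.002,"rx":0,"ry":-0.009,"rz":0,"claw":0}]';python3 -c "
from h import *
plan(.464,.028,.205,1.543)
d=cams.snapshot('side');crop(d,250,140,450,310,4,'s13.png')"
```

```text
time: 10.52
position: [0.5106, -0.0158, 0.3874]
orientation: [0.048, 3.141, 0.002]
wrist_force: [0.4, -0.7, -0.5]
gripper_width: 0.0004
tip now [ 0.5107 -0.0157  0.2054] F [ 0.42 -0.67 -0.47] t 10.52 w 0.0004
shift [0.0479 0.0424 0.0004] turn [ 0.001   0.0007 -0.0027]
```

View pics/s13.png

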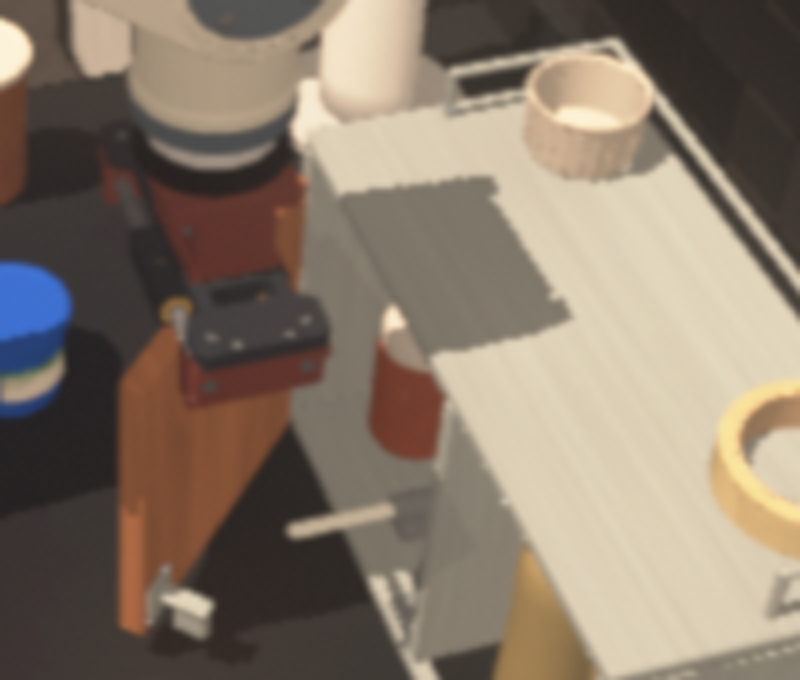

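```bash
python3 -m creep '[{"x":0.01,"y":0.007,"z":0,"rx":0,"ry":0,"rz":0,"claw":0},{"x":0.02,"y":0.015,"z":0,"rx":0,"ry":0,"rz":0,"claw":0},{"x":0.03,"y":0.024,"z":0,"rx":0,"ry":0,"rz":0,"claw":0},{"x":0.039,"y":0.033,"z":0,"rx":0,"ry":0,"rz":0,"claw":0},{"x":0.047,"y":0.042,"z":0,"rx":0,"ry":0,"rz":0,"claw":0}]';python3 -c "
from h import *
plan(.445,.07,.205,1.543)
d=cams.snapshot('side');crop(d,220,140,420,310,4,'s14.png')
d=cams.snapshot('top');crop(d,260,100,460,250,4,'t14.png')"
```

```text
time: 10.98
position: [0.4619, 0.0294, 0.3874]
orientation: [-0.048, -3.139, -0.003]
wrist_force: [0.0, -0.0, 0.2]
gripper_width: 0.0003
tip now [0.4616 0.0298 0.2054] F [ 0.03 -0.02  0.18] t 10.98 w 0.0003
shift [0.0182 0.04   0.0005] turn [ 0.0017 -0.002  -0.0026]
```

View pics/s14.png

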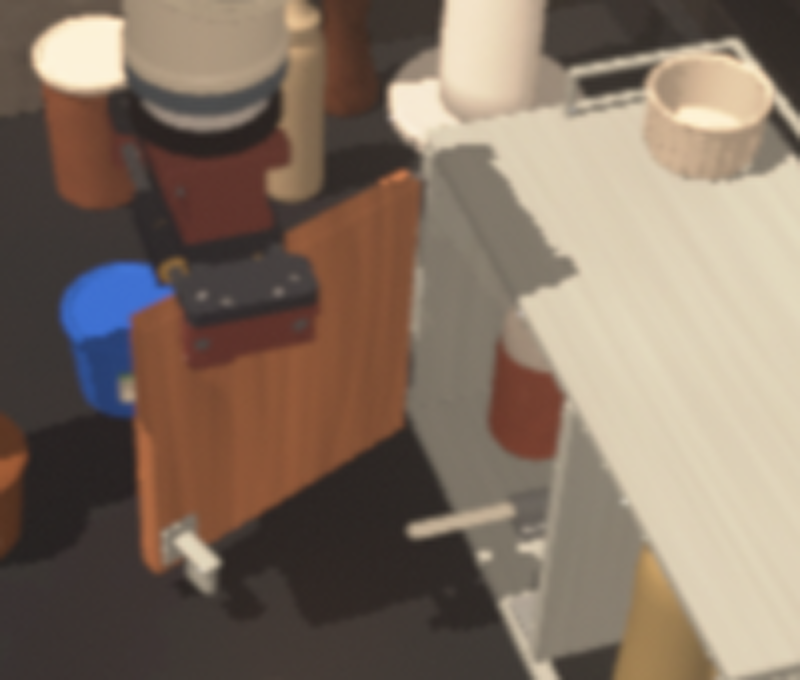

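View pics/t14.png

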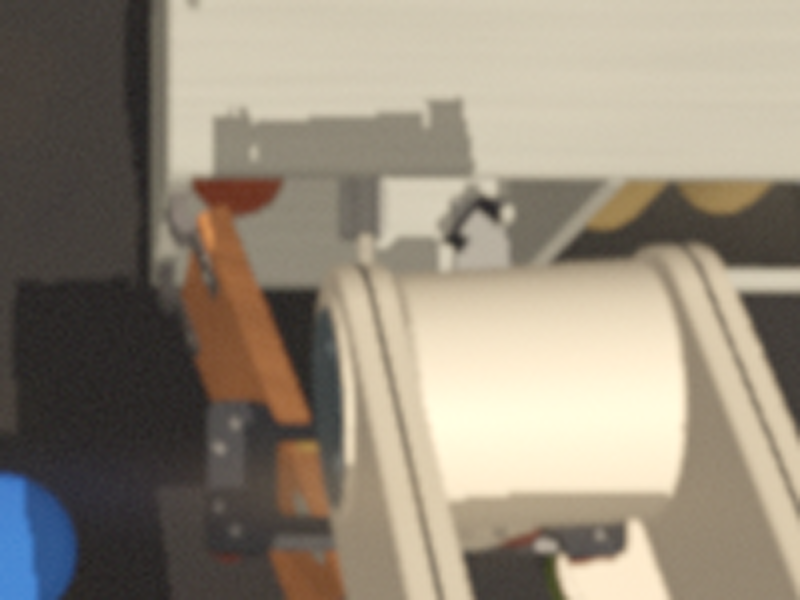

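```bash
python3 -m creep '[{"x":0.005,"y":0.01,"z":0,"rx":0,"ry":0,"rz":0,"claw":0},{"x":0.01,"y":0.019,"z":0,"rx":0,"ry":0,"rz":0,"claw":0},{"x":0.013,"y":0.027,"z":0,"rx":0,"ry":0,"rz":0,"claw":0},{"x":0.015,"y":0.034,"z":0,"rx":0,"ry":0,"rz":0,"claw":0},{"x":0.017,"y":0.04,"z":0,"rx":0,"ry":0,"rz":0,"claw":0}]';python3 -c "
from h import *
plan(.441,.087,.205,1.543)
d=cams.snapshot('side');crop(d,220,140,420,310,4,'s15.png')
d=cams.snapshot('top');crop(d,260,100,460,250,4,'t15.png')"
```

```text
time: 11.5
position: [0.4456, 0.0713, 0.3872]
orientation: [-0.044, -3.138, -0.003]
wrist_force: [0.2, -0.4, 0.0]
gripper_width: 0.0003
tip now [0.445  0.0717 0.2052] F [ 0.2  -0.37  0.05] t 11.5 w 0.0003
shift [0.005  0.0155 0.0003] turn [ 0.0019 -0.0031 -0.0003]
```

View pics/t15.png

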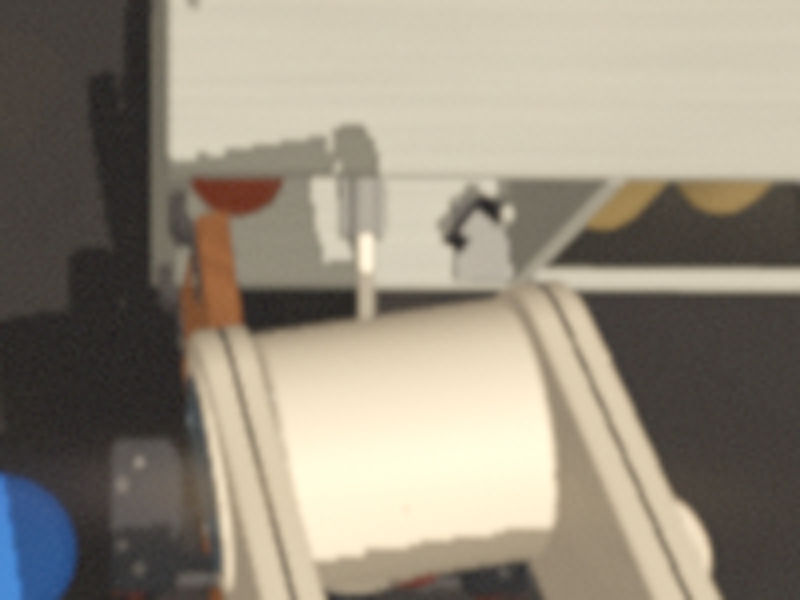

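```bash
python3 -m creep '[{"x":0.002,"y":0.005,"z":0,"rx":0,"ry":0,"rz":0,"claw":0},{"x":0.003,"y":0.009,"z":0,"rx":0,"ry":0,"rz":0,"claw":0},{"x":0.004,"y":0.013,"z":0,"rx":0,"ry":0,"rz":0,"claw":0},{"x":0.004,"y":0.016,"z":0,"rx":0,"ry":0,"rz":0,"claw":0},{"x":0.004,"y":0.016,"z":0,"rx":0,"ry":0,"rz":0,"claw":0}]';python3 -m creep '[{"x":0,"y":-0.004,"z":0,"rx":0,"ry":0,"rz":0,"claw":0},{"x":0,"y":-0.02,"z":0,"rx":0,"ry":0,"rz":0,"claw":0},{"x":0,"y":-0.05,"z":0,"rx":0,"ry":0,"rz":0,"claw":0},{"x":0,"y":-0.08,"z":-0.02,"rx":0,"ry":0,"rz":0,"claw":0},{"x":0,"y":-0.11,"z":-0.06,"rx":0,"ry":0,"rz":0,"claw":0}]';python3 -c "
from h import *
plan(.441,-.15,.32,1.543)
d=cams.snapshot('side');crop(d,220,140,420,310,4,'s16.png')
d=cams.snapshot('top');crop(d,260,100,460,250,4,'t16.png')"
```

```text
time: 12.02
position: [0.442, 0.0879, 0.3873]
orientation: [-0.042, -3.138, -0.003]
wrist_force: [-1.5, -0.4, -0.5]
gripper_width: 0.0003
time: 12.43
position: [0.438, -0.0188, 0.4383]
orientation: [-0.042, -3.131, -0.003]
wrist_force: [0.9, -0.6, 0.0]
gripper_width: 0.0006
tip now [ 0.4362 -0.0183  0.2563] F [ 0.94 -0.55  0.  ] t 12.43 w 0.0006
shift [-0.0058 -0.131  -0.064 ] turn [ 0.0021 -0.0101  0.0012]
```

View pics/t16.png

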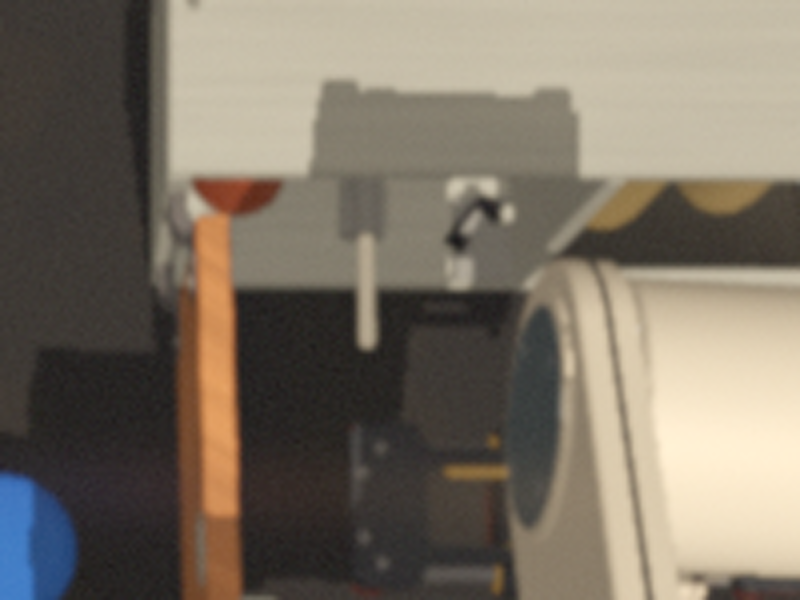

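View pics/s16.png

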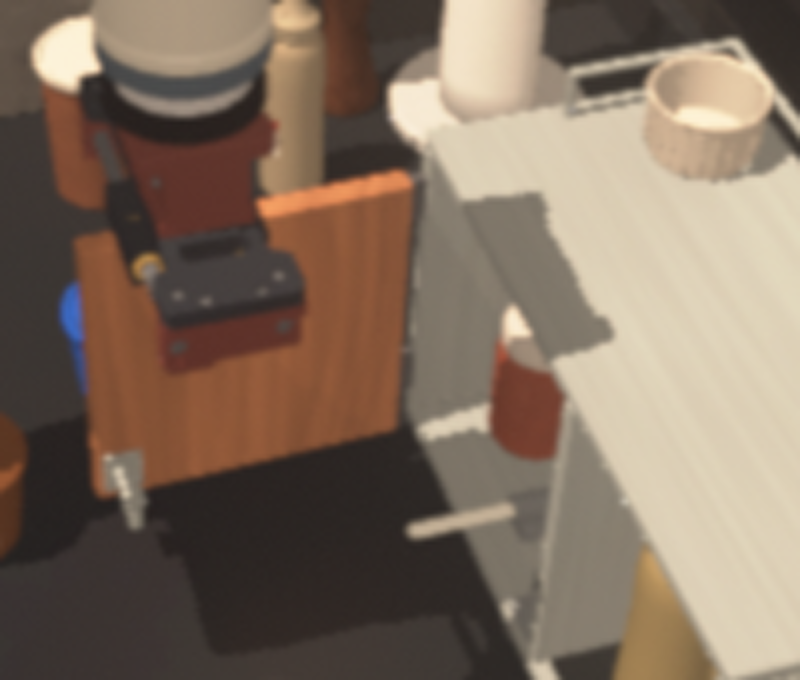

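```bash
python3 -m creep '[{"x":0,"y":-0.03,"z":-0.03,"rx":0,"ry":0,"rz":0,"claw":0},{"x":0,"y":-0.06,"z":-0.06,"rx":0,"ry":0,"rz":0,"claw":0},{"x":0,"y":-0.1,"z":-0.09,"rx":0,"ry":0,"rz":0,"claw":0},{"x":0,"y":-0.13,"z":-0.12,"rx":0,"ry":0,"rz":0,"claw":0},{"x":0,"y":-0.13,"z":-0.12,"rx":0,"ry":0,"rz":0,"claw":0}]';python3 -m creep '[{"x":0,"y":-0.03,"z":-0.0,"rx":0,"ry":0,"rz":0,"claw":0},{"x":0,"y":-0.06,"z":0,"rx":0,"ry":0,"rz":0,"claw":0},{"x":0,"y":-0.1,"z":0,"rx":0,"ry":0,"rz":0,"claw":0},{"x":0,"y":-0.1,"z":0,"rx":0,"ry":0,"rz":0,"claw":0},{"x":0,"y":-0.1,"z":0,"rx":0,"ry":0,"rz":0,"claw":0}]';python3 -c "
from h import *
d=cams.snapshot('side');cv2.imwrite('pics/s17.png',d['color'][:,:,::-1])
d=cams.snapshot('top');cv2.imwrite('pics/t17.png',d['color'][:,:,::-1])
P=lambda x,y:onz(d,260+x/4,100+y/4,.235)
for q in((195,215),(203,515),(228,215),(241,515)):print(P(*q))
c=d['color'];hsv=cv2.cvtColor(c,cv2.COLOR_RGB2HSV)
for st,ce in mask_blob(d,(hsv[...,2]>170)&(hsv[...,1]<70)):
  if 1000<st[4]<1300: print(ce)
print(mask_blob(d,(hsv[...,0]<14)&(hsv[...,1]>130)&(hsv[...,2]>110)))
"
```

```text
time: 12.95
position: [0.4362, -0.1528, 0.5676]
orientation: [0.051, 3.132, -0.003]
wrist_force: [1.2, 0.0, 0.9]
gripper_width: 0.0009
time: 13.37
position: [0.4328, -0.2536, 0.5662]
orientation: [0.056, 3.134, 0.0]
wrist_force: [-0.5, -0.3, 0.3]
gripper_width: 0.0002
[0.60342937 0.11485743 0.235     ]
[0.45753165 0.11539429 0.235     ]
[0.60306787 0.09893364 0.235     ]
[0.45715616 0.09748103 0.235     ]
[160.6, 221.0]
[418.0, 240.1]
[267.2, 331.3]
[([127, 115, 18, 18, 156], [135.5, 124.9]), ([309, 145, 20, 9, 119], [318.7, 148.2]), ([551, 160, 9, 31, 174], [556.3, 175.8]), ([305, 172, 15, 88, 853], [311.7, 221.0]), ([170, 227, 16, 14, 94], [179.5, 234.5]), ([285, 278, 36, 36, 1009], [302.8, 295.7])]
```

View pics/s17.png

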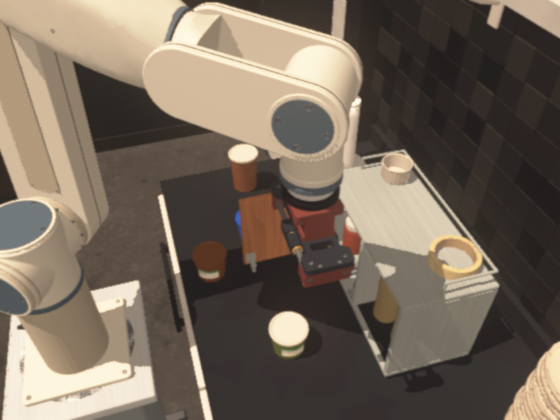

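View pics/t17.png

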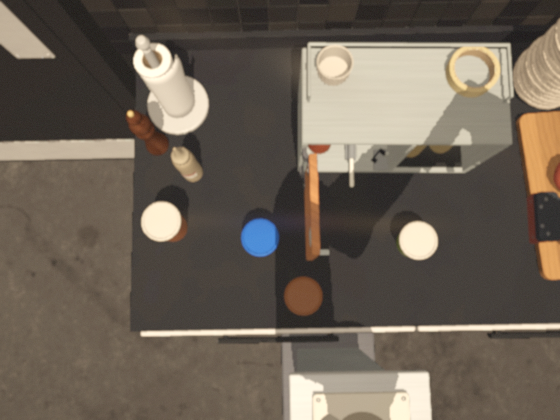

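The top view shows the door standing along (313,155)–(313,260), about square to the front. The tub is at (418,240), well clear, and the other objects haven't moved. The arm touches nothing.

```bash
python3 -c "
from bench import bot
print(bot.close_job())"
```

```text
the job is handed in; nothing more can be done
None
```

The cupboard is open for service, and I handed the job in at about 13.5 s of the 64 s allowed.

- **Tub:** I slid the green tub upright to about (0.444, -0.137). That is about 0.30 m from the hinge line, where 0.24 m was needed.
- **Catch:** I pressed the push plate in by about 6 mm. The force along x stayed at about 4–6 N, with a further 4 N or so upward during the press. When I drew back, the door sprang ajar to about 0.4 rad by itself.
- **Door:** I pushed from behind the free edge with the fingers shut, until the door stood about square to the front.

**Last checks:**
- The door measures about 1.54 rad and showed no movement between the last two top views.
- The brown tub and the tall orange tub are where they were to within a pixel in the top view. By eye the blue tub, the bottle and the other items are unmoved too.
- The wrist force is about zero, with the arm held up and clear.

No check failed or disagreed. One move was refused before anything moved because its rows left out some keys; I sent it again in full.

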